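Pack the dog-grooming tray

TASK

Pack the shallow grooming tray for the dog: put the handled bristle brush, the flea comb, the knobbed palm brush and the small salve tin each into the bay that fits it (longest bay, middle-length bay, shortest bay and round bay in that order), lying flat on the bay floor just as they lie on the bench, inside the bay walls. The brush and the comb may point either way along their bays. Leave the round-headed washing-up brush and the wide boot-polish tin where they are on the bench.

Things in the scene. Friction and masses are not known exactly. Their poses are not given: they have to be found in the camera images.
- bristle_brush: Handled birch brush, bristles down: 150 mm long (x = -75 to +75), 34 mm high. Oblong head 70 x 46 mm at x = +5 to +75 (bristles 0 to 19 mm high, wooden back 18 to 34 mm); straight handle 20 mm wide at x = -75 to +5, 18 to 34 mm high, free air below. 90 g, nose-heavy, stands on its bristles. Origin: underside, middle of the length; x points to the head, z up.
- palm_brush: Handle-less birch palm brush, bristles down: rectangular block with rounded edges, 90 mm long (x) x 46 mm wide (y), its wooden back ending at 31 mm height; on top in the middle a round birch knob, 24 mm across, between 40 and 56 mm height (neck 18 mm at 31 to 36 mm; top at 60 mm). 100 g. Origin: underside, centre; z up.
- flea_comb: Steel flea comb lying flat: 118 mm long (along x, -59 to +59). Straight bar handle 20 mm wide and 24 mm high from x = -59 to +23 mm; cross-head 46 mm wide, 12 mm high at x = +21 to +33 mm; thin teeth 6 mm high on to x = +59 mm. 80 g. Origin: underside, middle of the length; x points to the teeth, z up.
- salve_tin: Small round steel salve tin with lid, upright: 44 mm in diameter, 40 mm high, 70 g. Origin: centre of its underside; z up. (The narrower of the two tins.)
- dish_brush: Look-alike that stays: birch washing-up brush with a round 56 mm head and a thin 16 mm handle, 159 mm long, 33 mm high, bristles down. Origin: underside, near the middle of the length; x points to the head.
- polish_tin: Look-alike that stays: wide round steel boot-polish tin with lid, 74 mm in diameter, 30 mm high. Origin: centre of its underside.
- brush_bay: The longest rectangular bay, for the handled bristle brush: 174 mm long (its x) x 70 mm wide (its y) inside, on a shallow birch-ply tray; bays side by side 76 mm apart along their y, order varies. Rubber floor 3 mm above the bay underside, white walls 2 mm thick rising 8 mm above that floor (tray rim no higher). Fixed. Origin: centre of the underside, 4 mm above the bench.
- comb_bay: The middle-length rectangular bay, for the flea comb: 142 mm long (x) x 70 mm wide (y) inside, on a shallow birch-ply tray; bays side by side 76 mm apart along their y, order varies. Rubber floor 3 mm above the bay underside, white walls 2 mm thick rising 8 mm above that floor (tray rim no higher). Fixed. Origin: centre of the underside, 4 mm above the bench.
- palm_bay: The shortest rectangular bay, for the palm brush: 114 mm long (x) x 70 mm wide (y) inside, on a shallow birch-ply tray; bays side by side 76 mm apart along their y, order varies. Rubber floor 3 mm above the bay underside, white walls 2 mm thick rising 8 mm above that floor (tray rim no higher). Fixed. Origin: centre of the underside, 4 mm above the bench.
- tin_bay: The round bay, for the small salve tin: 70 mm in diameter inside, on a shallow birch-ply tray; bays side by side 76 mm apart along their y, order varies. Rubber floor 3 mm above the bay underside, white walls 2 mm thick rising 8 mm above that floor (tray rim no higher). Fixed. Origin: centre of the underside, 4 mm above the bench.
Mind the look-alikes: they are no part of the job. Leave any blue or purple look-alike of the salve_tin alone. Leave any yellow look-alike of the bristle_brush alone.

How it is judged:
By the outcome, as a careful person would: the job done as asked, in the order asked, and still so for the second after the job is handed in, with the robot touching nothing.
It also fails if it takes over 112 s, if anything falls off the work surface, if the arm or the gripper's body presses on something with over 40 N, if the wrist force passes 120 N, or if a joint passes its speed limit or range.

ROBOT

A 6-joint arm with a two-finger parallel gripper is mounted at the origin on the work surface. World frame = base frame: x ahead of the robot, y to its left, z up, the work surface at z = 0. Lengths are in m, angles in rad, forces in N, time in s.
With the tool pointing down it reaches from about 0.375 to 0.975 m from the base axis. Payload 3.8 kg.
Tool frame: the origin (TCP) lies at the very end of the fingers, on their centre line; the grasp point (between the pads) lies 19 mm behind it; z points along the fingers, y is the line along which they close (so a half turn about z gives the same grasp; the last joint's range is limited). The gripper opens to 88 mm and grips with 3 to 60 N. Pads are 18 mm wide; open, the fingers measure 123 mm over their backs; the gripper's body (75 mm by 187 mm) begins 45 mm behind the grasp point.
Start: joints at [1.204, 0.264, 1.604, -0, 1.274, -0.037], TCP at [0.219, 0.639, 0.239] pointing down, gripper open.
Joint ranges: [-2.63, 2.63], [-0.94, 2.18], [0.31, 2.57], [-1.31, 4.45], [0, 2.66], [-2.55, 2.55]. Speed limits (rad/s): [2.57, 2.57, 3.14, 3.14, 3.14, 3.14].

INTERFACE

Orientations are given as a rotation vector (axis times angle).
In Python, from plant import bot, camera, job_done gives the robot as it stands.
- The arm moves only by the tool servo_tool, never from a script. Its argument "plan" is a list of rows, each a list of 5 numbers: the opening, from 0 (shut) to 1 (fully open), then the shift along the tool's x, y, z in mm, then the turn about the tool's z in rad. In form: [[grip, x, y, z, turn], ...]. A call has 1 to 12 rows; each row shifts and turns the commanded pose from where the row before left it, along the tool's axes as they then stand; what a row does not reach is not made up. A row lasts 1/10 s, in which the tool goes at most 50 mm and 8.59 degrees, less where a joint would pass 70% of its speed; a pose out of reach is approached as far as the arm can. A call with a gripper value outside its range is refused whole. The fingers move at their own pace and stop on an object; "force" is the grip in N (left out, the last holds). Time passes only in rows, so rows that do not move let the fingers close. It gives the time, the measured TCP pose, the force, the opening and the grip force at its end, in the units of the state.
- bot.sense(): the state, without advancing time (a new reading comes with each control period).
- camera(name): name is "scene" or "side" or "wrist"; returns a dict with "img" (400x640x3 uint8, red, green, blue), "vertical_fov" (degrees; the focal length in pixels is half the picture's height over the tangent of half this angle, whatever the lens; pixels are square), "cx", "cy" (the principal point, pixels), "eye" and "orientation" of the camera in the world. Camera axes: x right, y down, z forward; pixel columns grow to the right and rows downward; lengths in m; the calibration is good to about 2 mm. A picture is of the moment at which its call begins. There is no depth.
- job_done(): hands the job in; it is judged then, once.
The state is a dict: "clock": time; "q": joint angles; "qvel": joint speeds; "effort": joint torques, N m; "tcp_pos": TCP position; "eef_rot": TCP orientation; "contact_force": force on the tool from outside, world axes, zero at the start; "wrist_torque": the same for the moment, N m; "opening": finger opening in m; "grip_force": force on a finger pad.
Only numpy, scipy, OpenCV 4.12 (cv2) and the standard library are available. Lean on these libraries where they do the work, as an engineer would, in place of code of your own. Each camera call takes 0.05 s, during which the arm holds its last target. There are 200 camera calls.

## Working session

There is one attempt and no reset: what is moved stays moved. The work goes in short steps, Python scripts to look and compute and a tool call to move; the robot and the scene stay as the last step left them, time stands still between calls to the robot, and variables do not carry over. Pictures are saved under pics/ and viewed, at most 14 in all, crops included, and the job is handed in when it is done.

Besides the shell and the picture viewer there is one more tool, called as name(argument=value, ...) on one line, values as JSON. servo_tool: Moves the arm, as the interface text tells. Its arguments: {"type":"object","properties":{"plan":{"type":"array","items":{"type":"array","items":{"type":"number"}}},"force":{"type":"number"}},"required":["plan"]}

```bash
mkdir -p pics; ls
cat > h.py <<'E'
import numpy as np, cv2, json
from scipy.spatial.transform import Rotation as R
from plant import bot, camera
def snap(name,fn=None):
    c=camera(name); 
    if fn: cv2.imwrite('pics/'+fn,c['img'][:,:,::-1])
    return c
def cal(c):
    f=200/np.tan(np.radians(c['vertical_fov'])/2)
    o=np.array(c['orientation'],float)
    M=o if o.shape==(3,3) else R.from_rotvec(o).as_matrix()
    return f,M,np.array(c['eye'])
def ray(c,u,v):
    f,M,e=cal(c); d=M@np.array([(u-c['cx'])/f,(v-c['cy'])/f,1]); return e,d
def onz(c,u,v,z):
    e,d=ray(c,u,v); return e+d*(z-e[2])/d[2]
def proj(c,p):
    f,M,e=cal(c); q=M.T@(np.array(p)-e); return c['cx']+f*q[0]/q[2], c['cy']+f*q[1]/q[2]
def tri(c1,p1,c2,p2):
    e1,d1=ray(c1,*p1); e2,d2=ray(c2,*p2)
    A=np.stack([d1,-d2],1); t=np.linalg.lstsq(A,e2-e1,rcond=None)[0]
    a=e1+t[0]*d1;b=e2+t[1]*d2
    return (a+b)/2, np.linalg.norm(a-b)
E
python3 - <<'E'
from h import *
for n in ("scene","side","wrist"):
    c=snap(n,n+'0.png'); print(n,c['vertical_fov'],c['cx'],c['cy'],c['eye'],c['orientation'])
    np.save(n+'0.npy',c,allow_pickle=True)
print(bot.sense())
E
```

```text
pics
scene 45.43274642465653 316.95995108396613 201.41992363354382 [1.19863415 0.22862395 1.19142263] [-1.57229709 -2.28803526  0.64728607]
side 51.092994038254226 324.5353063849686 203.22569299179398 [ 0.19434465 -0.9641051   0.72367358] [-2.12960272  0.45640537 -0.20808158]
wrist 65.41893079381677 318.8102367046513 198.31730057901837 [0.15116832 0.66027418 0.38336206] [2.36313629 1.68965351 0.23374324]
{'clock': 0.15, 'q': array([ 1.20411068e+00,  2.64573647e-01,  1.60505193e+00,  1.67137536e-05,
        1.27367045e+00, -3.69420735e-02]), 'qvel': array([ 2.88394969e-04, -3.42621139e-03, -2.52858698e-03, -6.48785977e-05,
        6.73238807e-04,  6.08243918e-04]), 'effort': array([-4.64309653e-05, -5.02844489e+01, -3.57467115e+01,  7.29215378e-02,
        2.49177549e-02, -9.00254736e-05]), 'tcp_pos': array([0.21839579, 0.63812415, 0.23768287]), 'eef_rot': array([-5.15565412e-01, -3.09863621e+00,  2.61602099e-03]), 'contact_force': array([0.5660179 , 0.2077914 , 0.04920323]), 'wrist_torque': array([-0.00030069, -0.02501343,  0.01931161]), 'grip_force': 0.0, 'opening': 0.08795993588821047}
```

View pics/scene0.png

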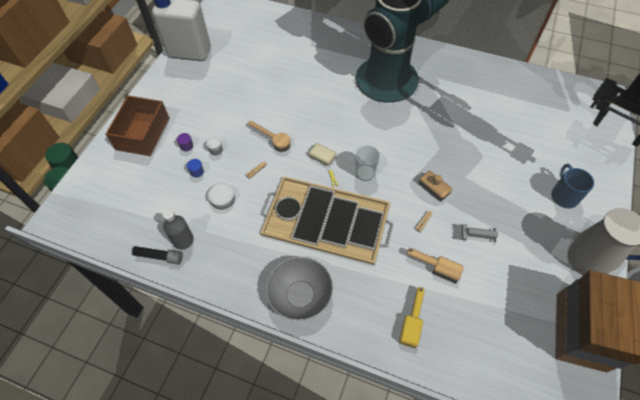

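View pics/side0.png

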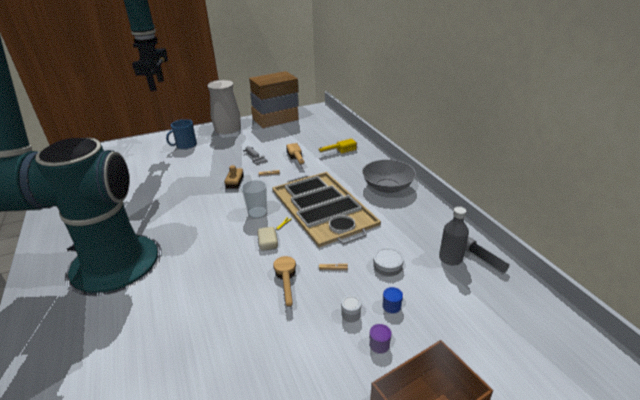

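Scene view: the handled bristle brush is the birch one at (435,265), and the yellow one at (412,317) and the round dish brush at (270,135) stay. The palm brush is at (435,184) and the comb at (475,233). The salve tin is the steel one at (214,146), with the blue (195,168), purple (185,142) and wide polish tin (221,196) as its look-alikes. The tray runs from (288,208) round bay to (367,228) shortest. I'll check these in one close crop.

Run:
```python
from h import *
a=cv2.imread('pics/scene0.png'); b=cv2.imread('pics/side0.png')
def crop(im,x,y,w,h): return cv2.resize(im[y:y+h,x:x+w],(400,300),interpolation=cv2.INTER_CUBIC)
m=np.vstack([np.hstack([crop(a,390,165,120,90+0),crop(a,390,205,120,90)]),np.hstack([crop(a,258,172,140,105),crop(b,220,130,120,90)])])
cv2.imwrite('pics/m1.png',m)
c=np.load('scene0.npy',allow_pickle=True).item()
for n,p,z in [('brush',(435,265),.03),('palm',(435,184),.03),('comb',(475,233),.02),('salve',(214,143),.04),('tray',(326,220),.01),('round',(288,208),.007),('short',(367,228),.007)]:
    print(n,onz(c,*p,z).round(3))
```

```text
brush [0.626 0.319 0.03 ]
palm [0.379 0.257 0.03 ]
comb [0.49  0.398 0.02 ]
salve [ 0.477 -0.407  0.04 ]
tray [0.591 0.001 0.01 ]
round [ 0.592 -0.116  0.007]
short [0.573 0.116 0.007]
```

View pics/m1.png

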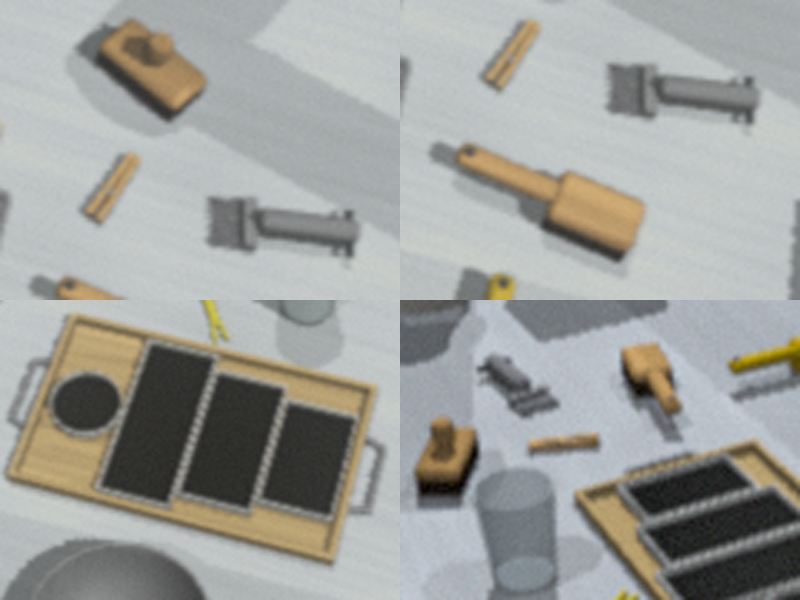

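The crop confirms the choice: birch oblong-head brush, steel comb (teeth toward -y), knobbed palm brush. The bays run round, long, middle, short. Next I'll move the wrist camera over them.

```bash
cat >> h.py <<'E'
def pose():
    s=bot.sense(); return np.array(s['tcp_pos']),R.from_rotvec(s['eef_rot']).as_matrix()
def go(x,y,z,yaw=None,p=None,ax=None):
    """yaw = desired world direction (deg) of tool y, mod 180. prints turn (done first) and shift after the turn"""
    if p is None: p,M=pose()
    else: M=ax
    t=0
    if yaw is not None:
        cur=np.degrees(np.arctan2(M[1,1],M[0,1])); d=(yaw-cur+90)%180-90; t=-np.radians(d)
    M2=M@R.from_rotvec([0,0,t]).as_matrix()
    sh=M2.T@(np.array([x,y,z])-p)*1000
    s=bot.sense(); print('turn %.3f'%t,'shift',sh.round(1),'q6 %.2f'%s['q'][5],'clock %.2f'%s['clock'])
    return np.array([x,y,z]),M2
E
python3 - <<'E'
from h import *
p,M=pose(); print(M.round(3))
c=np.load('wrist0.npy',allow_pickle=True).item(); f,C,e=cal(c); print((M.T@(e-p)).round(3),(M.T@C).round(3))
go(.56,.32,.26)
go(.56,.32,.26,90)
E
```

```text
[[-0.946  0.324 -0.001]
 [ 0.324  0.946 -0.002]
 [ 0.    -0.002 -1.   ]]
[ 0.071 -0.001 -0.146] [[ 0.    -0.962 -0.274]
 [ 1.     0.    -0.   ]
 [ 0.    -0.274  0.962]]
turn 0.000 shift [-426.2 -190.4  -22. ] q6 -0.04 clock 0.15
turn -0.330 shift [-341.6 -318.2  -22. ] q6 -0.04 clock 0.15
```

servo_tool(plan=[[1,-35,-16,0,0],[1,-35,-16,0,0],[1,-35,-16,0,0],[1,-35,-16,0,0],[1,-35,-16,0,0],[1,-35,-16,0,0],[1,-35,-16,0,0],[1,-35,-16,0,0],[1,-35,-16,0,0],[1,-35,-16,0,0],[1,-35,-16,0,0],[1,-35,-16,-22,0]])

```text
clock: 1.35
tcp_pos: [0.5526, 0.3186, 0.2567]
eef_rot: [-0.515, -3.093, 0.007]
contact_force: [1.0, 0.1, -0.1]
opening: 0.0878
grip_force: 0.0
```

servo_tool(plan=[[1,0,0,0,0],[1,0,0,0,0]])

```text
clock: 1.55
tcp_pos: [0.5544, 0.3204, 0.261]
eef_rot: [0.519, 3.098, 0.001]
contact_force: [-0.1, 0.9, 0.4]
opening: 0.0878
grip_force: 0.0
```

Run:
```python
from h import *
c=snap('wrist','w1.png'); np.save('w1.npy',c,allow_pickle=True)
print(pose())
```

```text
(array([0.55341155, 0.32096787, 0.2602366 ]), array([[-9.45873640e-01,  3.24533638e-01, -9.87001083e-04],
       [ 3.24533610e-01,  9.45874145e-01,  1.92660301e-04],
       [ 9.96103555e-04, -1.38082724e-04, -9.99999494e-01]]))
```

View pics/w1.png

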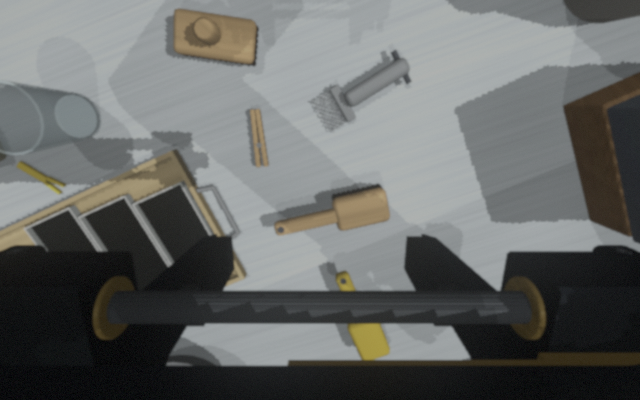

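Wrist view 1 shows the brush with handle tip (280,228) and head (362,207), the comb with teeth (330,108) and handle end (400,68), and the palm brush with its knob at (207,30). I'll take a second wrist view for heights.

servo_tool(plan=[[1,10,-40,0,0],[1,10,-40,0,0],[1,10,-40,0,0],[1,10,-40,0,0],[1,0,0,0,0],[1,0,0,0,0],[1,0,0,0,0]])

```text
clock: 2.3
tcp_pos: [0.4641, 0.1838, 0.2606]
eef_rot: [0.514, 3.099, 0.001]
contact_force: [-0.3, 0.7, -0.7]
opening: 0.0884
grip_force: 0.0
```

Run:
```python
from h import *
c=snap('wrist','w2.png'); np.save('w2.npy',c,allow_pickle=True)
for n in ('w1','w2'):
    im=cv2.imread(f'pics/{n}.png'); hsv=cv2.cvtColor(im,cv2.COLOR_BGR2HSV)
    m=cv2.inRange(hsv,(5,70,60),(25,200,255))
    for k in cv2.findContours(m,cv2.RETR_EXTERNAL,cv2.CHAIN_APPROX_NONE)[0]:
        if cv2.contourArea(k)>300: print(n,cv2.boundingRect(k),cv2.contourArea(k))
```

```text
w1 (348, 322, 42, 42) 1131.5
w1 (521, 279, 25, 60) 366.0
w1 (276, 188, 113, 46) 2273.5
w1 (0, 152, 195, 100) 2808.5
w1 (251, 110, 16, 56) 365.5
w1 (565, 74, 75, 161) 1395.0
w1 (174, 10, 83, 54) 3402.5
w2 (448, 335, 24, 28) 335.0
w2 (166, 323, 128, 44) 1193.0
w2 (132, 260, 26, 31) 421.0
w2 (442, 219, 65, 41) 1682.5
w2 (167, 195, 146, 48) 833.5
w2 (0, 195, 28, 40) 825.0
w2 (317, 51, 80, 50) 2966.5
```

View pics/w2.png

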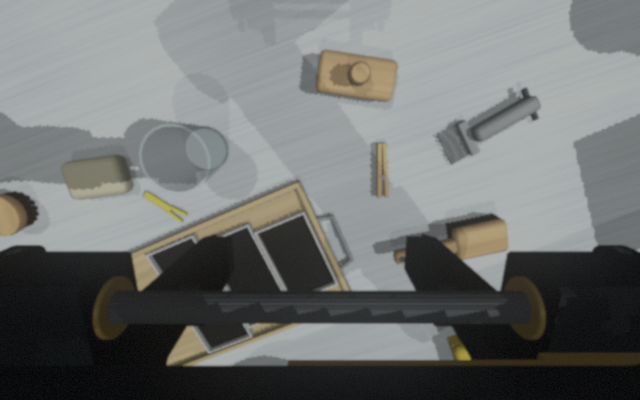

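Run:
```python
from h import *
L=lambda n:np.load(n+'.npy',allow_pickle=True).item()
w1,w2,sc=L('w1'),L('w2'),L('scene0')
def mask(n,box,k):
    im=cv2.imread(f'pics/{n}.png'); m=cv2.inRange(cv2.cvtColor(im,cv2.COLOR_BGR2HSV),(5,70,60),(25,200,255))
    z=np.zeros_like(m); x,y,w,h=box; z[y:y+h,x:x+w]=m[y:y+h,x:x+w]
    if k: z=cv2.morphologyEx(z,cv2.MORPH_OPEN,np.ones((k,k)))
    p=cv2.findNonZero(z); r=cv2.minAreaRect(p); return r
for nm,bs in {'head':[((276,188,120,46),19),((438,215,75,47),19)],'palm':[((170,5,90,62),0),((314,48,86,58),0)],}.items():
    r1=mask('w1',*bs[0]); r2=mask('w2',*bs[1]); print(nm,r1,r2)
    p,e=tri(w1,r1[0],w2,r2[0]); print(' tri',p.round(4),e.round(4))
    for c,r in((w1,r1),(w2,r2)):
        B=np.array([onz(c,*q,p[2]) for q in cv2.boxPoints(r)]); 
        for a,b in((0,1),(1,2)):
            d=B[b]-B[a]; print('  side',np.linalg.norm(d).round(4),np.degrees(np.arctan2(d[1],d[0]))%180//.1/10)
for nm,a,b in [('comb end',(404,69),(536,105)),('comb bar start',(352,98),(477,133)),('crossbar',(342,103),(468,135)),('knob',(207,29),(359,72)),('brush tip',(281,228),(399,256))]:
    p,e=tri(w1,a,w2,b); print(nm,p.round(4),e.round(4))
```

```text
head ((359.54705810546875, 208.7117919921875), (32.64803695678711, 55.20880126953125), 77.47119140625) ((479.0, 238.5), (33.0, 52.0), 90.0)
 tri [0.6194 0.3523 0.0275] 0.0006
  side 0.0692 84.0
  side 0.0439 176.2
  side 0.0673 71.1
  side 0.0475 170.5
palm ((214.2932891845703, 36.395301818847656), (84.8883056640625, 43.63486099243164), 8.426969528198242) ((355.9710693359375, 75.68785858154297), (76.4847640991211, 41.055442810058594), 8.746162414550781)
 tri [0.3753 0.2581 0.0238] 0.0001
  side 0.0449 144.6
  side 0.0916 63.3
  side 0.0438 151.7
  side 0.0867 63.1
comb end [0.476  0.4507 0.0207] 0.0021
comb bar start [0.4879 0.3853 0.0066] 0.0004
crossbar [0.488  0.3729 0.0073] 0.0031
knob [0.3739 0.2591 0.0483] 0.0005
brush tip [0.6128 0.2468 0.0226] 0.0008
```

Run:
```python
from h import *
c=np.load('scene0.npy',allow_pickle=True).item()
g=cv2.imread('pics/scene0.png').max(2); m=np.uint8(g<75)*255; z=np.zeros_like(m); z[175:262,262:388]=m[175:262,262:388]
for k in cv2.findContours(z,cv2.RETR_EXTERNAL,cv2.CHAIN_APPROX_NONE)[0]:
    if cv2.contourArea(k)<150: continue
    P=np.array([onz(c,*q[0],.007)[:2] for q in k],np.float32)
    r=cv2.minAreaRect(P*1000); print(cv2.boundingRect(k),np.round(r[0],1),np.round(r[1],1),round(r[2],1))
go(.618,.332,.26,-5)
```

```text
(350, 209, 31, 38) [571.  111.3] [107.1  65.9] 4.6
(322, 199, 34, 45) [577.3  35.1] [135.1  65.7] 5.0
(277, 199, 23, 18) [ 589.7 -116.5] [56.6 63.4] 20.8
(294, 188, 38, 54) [584. -41.] [167.3  65. ] 4.7
turn 1.330 shift [161.  140.2   0.7] q6 -0.92 clock 2.35
```

The bays measure as long (584,-41), middle (577,35), short (571,111) and round (590,-117) mm, with their long axes at 4.8°. First the brush: turn, then go over it.

servo_tool(plan=[[1,0,0,0,0.148],[1,0,0,0,0.148],[1,0,0,0,0.148],[1,0,0,0,0.148],[1,0,0,0,0.148],[1,0,0,0,0.148],[1,0,0,0,0.148],[1,0,0,0,0.148],[1,0,0,0,0.146]])

```text
clock: 3.25
tcp_pos: [0.4647, 0.1838, 0.2604]
eef_rot: [-2.323, -2.115, 0.001]
contact_force: [0.8, 0.2, -0.0]
opening: 0.0884
grip_force: 0.0
```

servo_tool(plan=[[1,32,28,0,0],[1,32,28,0,0],[1,32,28,0,0],[0.85,32,28,0,0],[0.85,33,28,0,0],[0.85,0,0,40,0],[0.85,0,0,40,0],[0.85,0,0,40,0],[0.85,0,0,20,0],[0.85,0,0,0,0],[0.85,0,0,0,0]])

```text
clock: 4.35
tcp_pos: [0.618, 0.3315, 0.1201]
eef_rot: [-2.317, -2.121, 0.001]
contact_force: [-0.6, 0.5, 0.2]
opening: 0.0751
grip_force: 0.0
```

Run:
```python
from h import *
c=snap('wrist','w3.png')
go(.618,.332,.012,-5)
np.save('w3.npy',c,allow_pickle=True)
```

```text
turn -0.001 shift [ 1.000e-01 -1.100e+00  1.098e+02] q6 0.54 clock 4.40
```

View pics/w3.png

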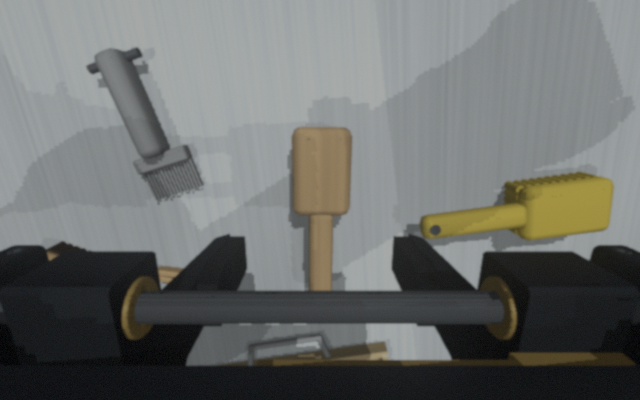

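Wrist view 3: the brush is centred at column 321 between the fingers, head from row 127 to row 214. I'll check the distance along its axis and measure the comb.

Run:
```python
from h import *
L=lambda n:np.load(n+'.npy',allow_pickle=True).item()
w1,w3=L('w1'),L('w3')
for n,q in [('head/handle edge',(321,214)),('head end',(322,127)),('handle',(321,280))]: print(n,onz(w3,*q,.034).round(4))
for n,a,b in [('combend top',(404,66),(115,55)),('bar start',(352,98),(151,153)),('cross',(342,103),(163,158))]: print(n,tri(w1,a,w3,b))
```

```text
head/handle edge [0.6183 0.3219 0.034 ]
head end [0.6248 0.3884 0.034 ]
handle [0.6133 0.2638 0.034 ]
combend top (array([0.4733556 , 0.45391837, 0.00966138]), np.float64(0.0002509143696448016))
bar start (array([0.48847307, 0.38173507, 0.02105175]), np.float64(0.004594593855269929))
cross (array([0.48919985, 0.37269338, 0.0038915 ]), np.float64(0.0008231244625220155))
```

servo_tool(plan=[[0.85,5,0,25,0],[0.85,0,0,30,0],[0.85,0,0,30,0],[0.85,0,0,15,0],[0.85,0,0,9,0],[0.85,0,0,0,0],[0,0,0,0,0],[0,0,0,0,0],[0,0,0,0,0],[0,0,0,0,0],[0,0,0,0,0]], force=30)

```text
clock: 5.5
tcp_pos: [0.619, 0.3357, 0.0129]
eef_rot: [2.318, 2.12, 0.003]
contact_force: [-0.8, 0.2, 3.3]
opening: 0.0455
grip_force: 29.9
```

servo_tool(plan=[[0,0,0,0,0],[0,0,0,0,0],[0,0,0,-20,0],[0,0,0,-40,0],[0,0,0,-40,0]])

```text
clock: 6.0
tcp_pos: [0.6167, 0.3346, 0.1103]
eef_rot: [-2.317, -2.119, 0.007]
contact_force: [0.3, 0.1, -1.0]
opening: 0.0455
grip_force: 30.0
```

Run:
```python
from h import *
go(.604,-.039,.11,-85.2)
```

```text
turn 1.398 shift [-43.9 371.2   1.2] q6 0.55 clock 6.00
```

servo_tool(plan=[[0,0,0,0,0.14],[0,0,0,0,0.14],[0,0,0,0,0.14],[0,0,0,0,0.14],[0,0,0,0,0.14],[0,0,0,0,0.14],[0,0,0,0,0.14],[0,0,0,0,0.14],[0,0,0,0,0.14],[0,0,0,0,0.138]])

```text
clock: 7.0
tcp_pos: [0.6176, 0.3351, 0.1106]
eef_rot: [3.139, 0.122, -0.003]
contact_force: [0.2, 0.4, -2.0]
opening: 0.0457
grip_force: 29.9
```

servo_tool(plan=[[0,-4,25,0,0],[0,-4,35,0,0],[0,-4,35,0,0],[0,-4,35,0,0],[0,-4,35,0,0],[0,-4,35,0,0],[0,-4,35,0,0],[0,-4,35,0,0],[0,-4,35,0,0],[0,-4,35,0,0],[0,-4,31,0,0],[0,0,0,0,0]])

```text
clock: 8.2
tcp_pos: [0.6047, -0.0414, 0.111]
eef_rot: [3.138, 0.126, -0.002]
contact_force: [-0.2, 0.7, -0.6]
opening: 0.0457
grip_force: 29.9
```

servo_tool(plan=[[0,0,0,0,0],[0,0,0,0,0]])

```text
clock: 8.4
tcp_pos: [0.6052, -0.0371, 0.1112]
eef_rot: [-3.138, -0.132, 0.001]
contact_force: [-0.8, -0.3, -0.8]
opening: 0.0459
grip_force: 30.0
```

Run:
```python
from h import *
go(.604,-.039,.021,-85.2)
c=snap('wrist','w4.png');np.save('w4.npy',c,allow_pickle=True)
```

```text
turn 0.000 shift [-1.3  1.8 90.2] q6 1.38 clock 8.40
```

View pics/w4.png

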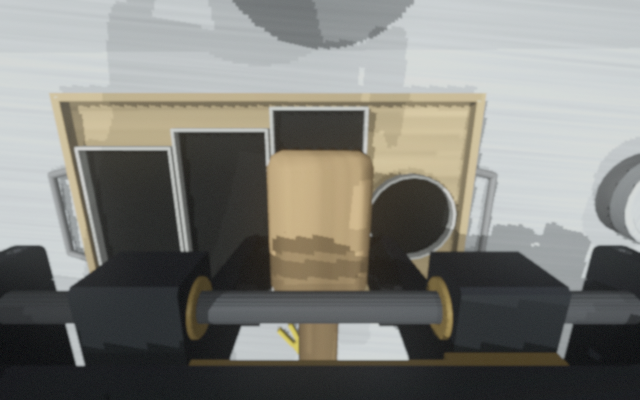

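Wrist view 4: the brush is held level, head centred at column 320, with the long bay's far wall at (272..367,109). I'll check its position against that wall.

Run:
```python
from h import *
c=np.load('w4.npy',allow_pickle=True).item()
a=np.array([4.8]); u=np.array([np.cos(np.radians(4.8)),np.sin(np.radians(4.8))]); v=np.array([-u[1],u[0]])
for n,q in [('long L',(272,109)),('long R',(367,109)),('mid L',(174,131)),('mid R',(267,131)),('sh L',(78,149)),('sh R',(170,149))]:
    p=onz(c,*q,.015)[:2]; print(n,p.round(4),'along',(p@u).round(4),'across',(p@v).round(4))
for n,C in [('long',(.584,-.041)),('mid',(.5773,.0351)),('short',(.571,.1113)),('round',(.5897,-.1165))]: C=np.array(C);print(n,(C@u).round(4),(C@v).round(4))
T=onz(c,413,216,.015)[:2]; print('round',T,T@u,T@v)
p=onz(c,320,151,.034+.098); print('head end',p,p[:2]@u,p[:2]@v)
```

```text
long L [0.6722 0.0028] along 0.6701 across -0.0535
long R [ 0.6782 -0.0679] along 0.6701 across -0.1244
mid L [0.6499 0.0764] along 0.654 across 0.0218
mid R [0.6558 0.0059] along 0.654 across -0.049
sh L [0.6299 0.151 ] along 0.6403 across 0.0978
sh R [0.6359 0.0801] along 0.6403 across 0.0266
long 0.5785 -0.0897
mid 0.5782 -0.0133
short 0.5783 0.0631
round 0.5779 -0.1654
round [ 0.59749516 -0.11626918] 0.5856705021431845 -0.16585851352025408
head end [ 0.65898976 -0.03394026  0.132     ] 0.653838545009972 -0.08896407141970991
```

servo_tool(plan=[[0,0,1,25,0],[0,0,0,30,0],[0,0,0,20,0],[0,0,0,10,0],[0,0,0,5,0],[0,0,0,1,0],[0,0,0,0,0],[0,0,0,0,0],[0.62,0,0,0,0],[0.62,0,0,0,0],[0.62,0,0,0,0],[0.62,0,0,0,0]])

```text
clock: 9.65
tcp_pos: [0.6058, -0.039, 0.021]
eef_rot: [3.139, 0.131, 0.001]
contact_force: [-0.3, -0.1, 0.6]
opening: 0.0546
grip_force: 0.0
```

servo_tool(plan=[[0.62,0,0,-10,0],[0.62,0,0,-20,0],[0.62,0,0,-40,0],[0.62,0,0,-40,0],[0.62,0,0,-40,0],[0.62,0,0,-40,0],[0.62,0,0,0,0]])

```text
clock: 10.35
tcp_pos: [0.61, -0.0394, 0.2195]
eef_rot: [3.137, 0.132, 0.022]
contact_force: [0.5, -0.0, 0.9]
opening: 0.0544
grip_force: 0.0
```

Run:
```python
from h import *
c=snap('wrist','w5.png');np.save('w5.npy',c,allow_pickle=True)
d=snap('scene','s5.png');
a=np.vstack([cv2.imread('pics/w5.png'),]);b=cv2.resize(cv2.imread('pics/s5.png')[165:275,250:426],(320,200))
cv2.imwrite('pics/m5.png',np.vstack([a,np.hstack([b,b*0])]))
print(pose()[0])
```

```text
[ 0.60652866 -0.03904612  0.2129799 ]
```

View pics/m5.png

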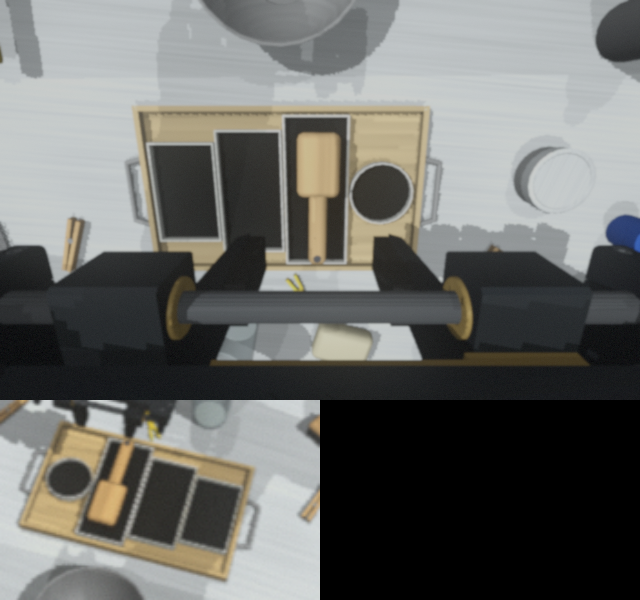

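Wrist view 5: the brush is in the longest bay, with head end at row 132 and handle tip at row 264. I'll check the margins at both ends.

Run:
```python
from h import *
c=np.load('w5.npy',allow_pickle=True).item()
u=np.array([np.cos(np.radians(4.8)),np.sin(np.radians(4.8))]); v=np.array([-u[1],u[0]])
for n,q,z in [('far wall in',(318,118),.015),('near wall in',(316,261),.015),('head end',(318,132),.041),('tip',(317,264),.041),('L',(286,180),.015),('R',(347,180),.015),('headL',(297,165),.041),('headR',(340,165),.041),('mid near',(266,248),.015),('mid far',(248,132),.015),('midL',(219,180),.015),('midR',(283,180),.015),('round',(381,193),.015)]:
    p=onz(c,*q,z)[:2]; print(n,(p@u).round(4),(p@v).round(4))
L=lambda n:np.load(n+'.npy',allow_pickle=True).item()
go(.482,.413,.21,None); go(.482,.413,.21,-10)
```

```text
far wall in 0.6684 -0.0909
near wall in 0.4973 -0.0883
head end 0.6548 -0.0908
tip 0.5065 -0.0896
L 0.5994 -0.054
R 0.5993 -0.1242
headL 0.6208 -0.0687
headR 0.6208 -0.114
mid near 0.5148 -0.0273
mid far 0.6534 -0.0136
midL 0.5994 0.0229
midR 0.5994 -0.0506
round 0.5839 -0.1641
turn 0.000 shift [ -86.3 -460.9    2.3] q6 1.38 clock 10.45
turn -1.312 shift [ 423.6 -201.1    2.3] q6 1.38 clock 10.45
```

servo_tool(plan=[[1,0,0,0,-0.15],[1,0,0,0,-0.15],[1,0,0,0,-0.15],[1,0,0,0,-0.15],[1,0,0,0,-0.15],[1,0,0,0,-0.15],[1,0,0,0,-0.15],[1,0,0,0,-0.15],[1,0,0,0,-0.15],[1,0,0,0,-0.15],[1,0,0,0,-0.15]])

```text
clock: 11.55
tcp_pos: [0.604, -0.0388, 0.208]
eef_rot: [-2.023, -2.398, 0.004]
contact_force: [-0.0, -0.1, -0.4]
opening: 0.0879
grip_force: 0.0
```

servo_tool(plan=[[1,35,-4,0,0],[1,43,-4,0,0],[1,43,-5,0,0],[1,43,-5,0,0],[1,43,-5,0,0],[1,43,-5,0,0],[1,43,-5,0,0],[1,43,-4,0,0],[1,43,-4,0,0],[1,43,-4,30,0],[1,41,-4,30,0],[1,0,0,30,0]])

```text
clock: 12.75
tcp_pos: [0.4802, 0.4108, 0.12]
eef_rot: [-2.027, -2.398, 0.002]
contact_force: [0.3, -0.5, 0.6]
opening: 0.0883
grip_force: 0.0
```

servo_tool(plan=[[0.6,0,0,0,0],[0.6,0,0,0,0],[0.6,0,0,0,0]])

```text
clock: 13.05
tcp_pos: [0.4837, 0.4068, 0.1238]
eef_rot: [2.034, 2.394, 0.002]
contact_force: [0.3, 0.2, 0.9]
opening: 0.0663
grip_force: 0.0
```

Run:
```python
from h import *
c=snap('wrist','w6.png');np.save('w6.npy',c,allow_pickle=True)
print(pose()[0])
```

```text
[0.48417091 0.40699694 0.12449692]
```

View pics/w6.png

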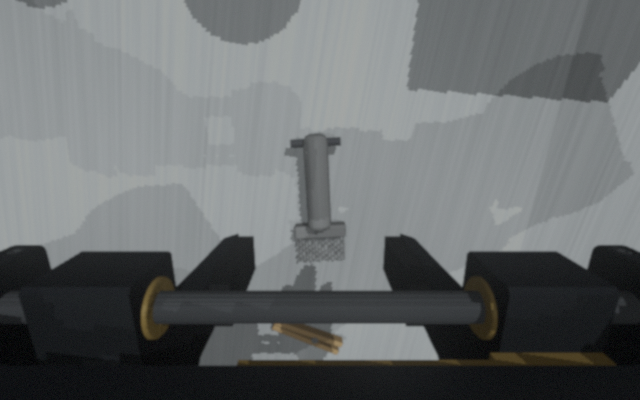

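Wrist view 6: the comb is centred, with its handle from (316,135) to (318,227), crossbar at row 230 and teeth down to row 260.

Run:
```python
from h import *
c=np.load('w6.npy',allow_pickle=True).item(); p,M=pose()
for n,q,z in [('end',(316,135),.022),('bar/cross',(318,222),.022),('cross centre',(320,231),.012),('teeth tip',(320,261),.006),('mid L',(304.5,180),.015),('mid R',(328.5,180),.015)]:
    w=onz(c,*q,z); print(n,w.round(4),'tool',(M.T@(w-p)*1000).round(1))
```

```text
end [0.4728 0.4563 0.022 ] tool [ 50.3  -3.5 102.5]
bar/cross [0.486  0.3852 0.022 ] tool [-21.9  -2.  102.5]
cross centre [0.4897 0.3735 0.012 ] tool [-34.1  -0.2 112.5]
teeth tip [0.495  0.3414 0.006 ] tool [-66.6  -0.2 118.4]
mid L [0.4692 0.4177 0.015 ] tool [ 12.8 -13.3 109.5]
mid R [0.489  0.4209 0.015 ] tool [ 12.8   6.8 109.5]
```

servo_tool(plan=[[0.6,0,-2,25,-0.025],[0.6,0,0,30,0],[0.6,0,0,30,0],[0.6,0,0,20,0],[0.6,0,0,10,0],[0.6,0,0,4,0],[0.6,0,0,0,0],[0,0,0,0,0],[0,0,0,0,0],[0,0,0,0,0],[0,0,0,0,0],[0,0,0,0,0]], force=35)

```text
clock: 14.3
tcp_pos: [0.4812, 0.4071, 0.0043]
eef_rot: [2.003, 2.42, 0.001]
contact_force: [-0.5, 0.1, 1.8]
opening: 0.0197
grip_force: 35.0
```

servo_tool(plan=[[0,0,0,0,0],[0,0,0,0,0],[0,0,0,0,0],[0,0,0,-20,0],[0,0,0,-40,0],[0,0,0,-40,0],[0,0,0,-10,0],[0,0,0,0,0]])

```text
clock: 15.1
tcp_pos: [0.4821, 0.4078, 0.1157]
eef_rot: [2.003, 2.419, 0.006]
contact_force: [0.3, 0.1, -0.7]
opening: 0.02
grip_force: 35.0
```

Run:
```python
from h import *
go(.57,.035,.115,94.8)
```

```text
turn -1.467 shift [ -56.4 -378.8   -0. ] q6 0.47 clock 15.10
```

servo_tool(plan=[[0,0,0,0,-0.147],[0,0,0,0,-0.147],[0,0,0,0,-0.147],[0,0,0,0,-0.147],[0,0,0,0,-0.147],[0,0,0,0,-0.147],[0,0,0,0,-0.147],[0,0,0,0,-0.147],[0,0,0,0,-0.147],[0,0,0,0,-0.144]])

```text
clock: 16.1
tcp_pos: [0.4791, 0.4054, 0.11]
eef_rot: [0.141, -3.134, 0.005]
contact_force: [-0.0, -0.5, -0.1]
opening: 0.0199
grip_force: 35.0
```

servo_tool(plan=[[0,-20,-22,0,0],[0,-20,-36,0,0],[0,-18,-36,0,0],[0,0,-36,0,0],[0,0,-36,0,0],[0,0,-36,0,0],[0,0,-36,0,0],[0,0,-36,0,0],[0,0,-36,0,0],[0,0,-36,0,0],[0,0,-33,0,0],[0,0,0,0,0]])

```text
clock: 17.3
tcp_pos: [0.5686, 0.0305, 0.1106]
eef_rot: [0.126, -3.134, 0.002]
contact_force: [-0.1, -0.2, -1.1]
opening: 0.0194
grip_force: 35.0
```

servo_tool(plan=[[0,0,0,0,0],[0,0,0,0,0]])

```text
clock: 17.5
tcp_pos: [0.5694, 0.0348, 0.112]
eef_rot: [0.133, -3.136, -0.001]
contact_force: [-0.1, 0.4, -0.7]
opening: 0.0198
grip_force: 35.0
```

Run:
```python
from h import *
go(.5727,.0343,.0125,94.8)
c=snap('wrist','w7.png');np.save('w7.npy',c,allow_pickle=True)
```

```text
turn 0.001 shift [-3.6 -0.8 99.5] q6 -1.64 clock 17.50
```

View pics/w7.png

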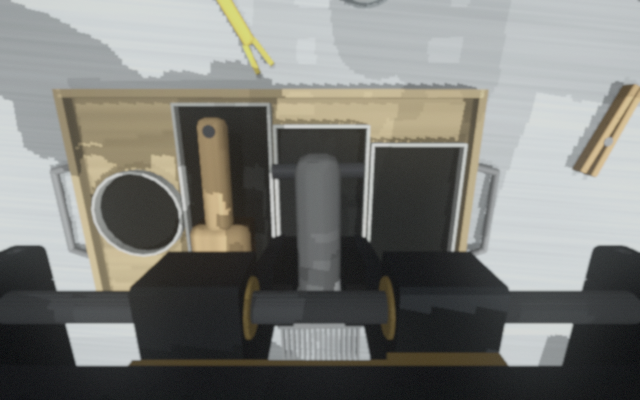

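Wrist view 7: the comb is level, its handle end at (318,157) and the middle bay's near wall spanning columns 275 to 368, centred. Lowering it now.

servo_tool(plan=[[0,-3.5,-0.5,25,0],[0,0,0,30,0],[0,0,0,25,0],[0,0,0,12,0],[0,0,0,6,0],[0,0,0,2,0],[0,0,0,0.5,0],[0,0,0,0,0],[0.3,0,0,0,0],[0.3,0,0,0,0],[0.3,0,0,0,0],[0.3,0,0,0,0]])

```text
clock: 18.75
tcp_pos: [0.5743, 0.0338, 0.0136]
eef_rot: [-0.132, 3.138, -0.0]
contact_force: [-0.6, 0.5, -0.4]
opening: 0.0264
grip_force: 0.0
```

servo_tool(plan=[[0.3,0,0,-10,0],[0.3,0,0,-20,0],[0.3,0,0,-40,0],[0.3,0,0,-40,0],[0.3,0,0,-40,0],[0.6,0,0,-40,0],[1,0,0,0,0],[1,0,0,0,0]])

```text
clock: 19.55
tcp_pos: [0.5751, 0.0339, 0.2055]
eef_rot: [-0.132, 3.135, -0.0]
contact_force: [0.6, -0.9, -1.5]
opening: 0.048
grip_force: 0.0
```

Run:
```python
from h import *
c=snap('wrist','w8.png');np.save('w8.npy',c,allow_pickle=True)
w2=np.load('w2.npy',allow_pickle=True).item()
print('glass',onz(w2,205,148,0),onz(w2,175,157,.1))
go(.374,.259,.21,155)
```

```text
glass [0.39474363 0.05048685 0.        ] [0.39376514 0.05697389 0.1       ]
turn -1.050 shift [-119.6  276.2   -6.6] q6 -1.64 clock 19.60
```

View pics/w8.png

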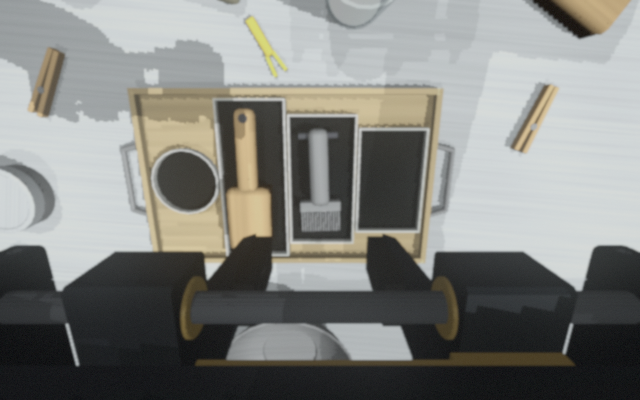

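Wrist view 8: the comb lies inside the middle bay. Next the palm brush, gripped at its knob above the block.

Run:
```python
from h import *
go(.374,.259,.12,63.2)
```

```text
turn 0.552 shift [279.8 110.9  83.4] q6 -1.64 clock 19.60
```

servo_tool(plan=[[1,0,0,0,0.138],[1,0,0,0,0.138],[1,0,0,0,0.138],[1,0,0,0,0.138],[0.7,25,10,0,0],[0.7,35,14,0,0],[0.7,35,14,0,0],[0.7,35,14,0,0],[0.7,35,14,0,0],[0.7,35,14,0,0],[0.7,35,14,0,0],[0.7,30,11,20,0]])

```text
clock: 20.8
tcp_pos: [0.3841, 0.2485, 0.1834]
eef_rot: [0.727, 3.055, 0.002]
contact_force: [1.0, -1.1, 0.2]
opening: 0.0616
grip_force: 0.0
```

servo_tool(plan=[[0.7,15,6,30,0],[0.6,0,0,30,0],[0.6,0,0,4,0],[0.6,0,0,0,0],[0.6,0,0,0,0]])

```text
clock: 21.3
tcp_pos: [0.3748, 0.2591, 0.1198]
eef_rot: [0.729, 3.056, 0.0]
contact_force: [0.4, 0.4, 0.2]
opening: 0.053
grip_force: 0.0
```

Run:
```python
from h import *
c=snap('wrist','w9.png');np.save('w9.npy',c,allow_pickle=True)
go(.374,.259,.035,63.2)
```

```text
turn -0.001 shift [ 1.1 -1.1 85.4] q6 -0.55 clock 21.35
```

View pics/w9.png

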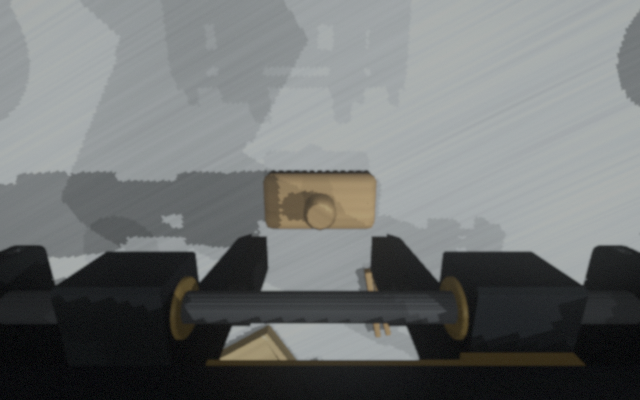

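Wrist view 9: the block is parallel to the jaws, its knob at (320,210).

Run:
```python
from h import *
c=np.load('w9.npy',allow_pickle=True).item(); p,M=pose()
for q,z in [((320,208),.058),((320,200),.031),((267,200),.031),((374,200),.031),((270,229),.031),((372,229),.031)]: w=onz(c,*q,z); print(w.round(4),(M.T@(w-p)*1000).round(1))
```

```text
[0.3708 0.2609 0.058 ] [ 4.7 -0.8 62.4]
[0.3727 0.2601 0.031 ] [ 2.7 -0.7 89.4]
[0.3539 0.223  0.031 ] [  2.7 -42.3  89.3]
[0.3918 0.2979 0.031 ] [ 2.7 41.7 89.4]
[0.3763 0.2131 0.031 ] [-21.6 -41.   89.3]
[0.4134 0.2865 0.031 ] [-21.6  41.3  89.5]
```

servo_tool(plan=[[0.6,3,-1,20,0],[0.6,0,0,25,0],[0.6,0,0,22,0],[0.6,0,0,12,0],[0.6,0,0,6,0],[0.6,0,0,0,0],[0,0,0,0,0],[0,0,0,0,0],[0,0,0,0,0],[0,0,0,0,0],[0,0,0,0,0],[0,0,0,0,0]], force=40)

```text
clock: 22.55
tcp_pos: [0.3716, 0.26, 0.0349]
eef_rot: [0.728, 3.055, 0.001]
contact_force: [-0.4, 0.4, 4.8]
opening: 0.023
grip_force: 40.0
```

servo_tool(plan=[[0,0,0,0,0],[0,0,0,0,0],[0,0,0,-20,0],[0,0,0,-40,0],[0,0,0,-40,0],[0,0,0,0,0]])

```text
clock: 23.15
tcp_pos: [0.3746, 0.2618, 0.1395]
eef_rot: [0.726, 3.049, 0.011]
contact_force: [1.2, 0.7, -0.5]
opening: 0.0225
grip_force: 40.0
```

Run:
```python
from h import *
u=np.array([np.cos(np.radians(4.8)),np.sin(np.radians(4.8))]); v=np.array([-u[1],u[0]])
t=.582*u+.0625*v; print(t)
go(t[0],t[1],.133,4.8)
```

```text
[0.57472898 0.11098131]
turn 1.019 shift [-167.1  186.8    7.4] q6 -0.55 clock 23.15
```

servo_tool(plan=[[0,0,0,0,0.127],[0,0,0,0,0.127],[0,0,0,0,0.127],[0,0,0,0,0.127],[0,0,0,0,0.127],[0,0,0,0,0.127],[0,0,0,0,0.127],[0,0,0,0,0.13]])

```text
clock: 23.95
tcp_pos: [0.37, 0.2589, 0.1325]
eef_rot: [-2.132, -2.307, 0.004]
contact_force: [0.4, 0.5, -1.0]
opening: 0.0225
grip_force: 40.0
```

servo_tool(plan=[[0,-15,17,0,0],[0,-22,24,0,0],[0,-22,24,0,0],[0,-22,24,0,0],[0,-22,24,0,0],[0,-22,24,0,0],[0,-22,24,0,0],[0,-20,25,0,0],[0,0,0,0,0],[0,0,0,0,0],[0,0,0,0,0]])

```text
clock: 25.05
tcp_pos: [0.5688, 0.1092, 0.1329]
eef_rot: [-2.124, -2.312, 0.003]
contact_force: [-0.4, -0.3, -0.4]
opening: 0.0227
grip_force: 40.0
```

Run:
```python
from h import *
go(.5747,.111,.043,4.8)
c=snap('wrist','w10.png');np.save('w10.npy',c,allow_pickle=True)
```

```text
turn 0.000 shift [ 1.3  6.3 89.8] q6 0.06 clock 25.05
```

View pics/w10.png

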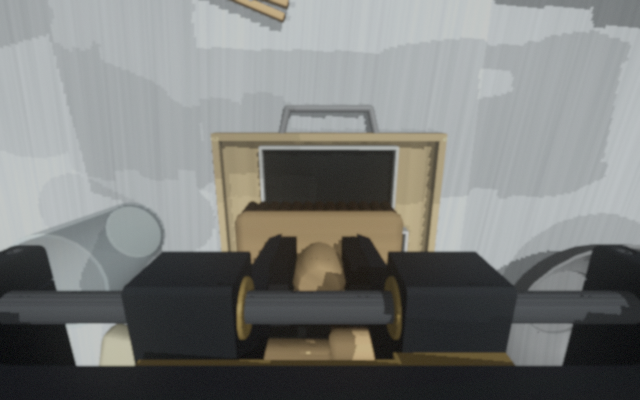

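Wrist view 10: the block is level at columns 237 to 402, and the shortest bay's wall at 261 to 397 is 6 mm further along the tool's y. Shifting and lowering.

servo_tool(plan=[[0,1,6,20,0],[0,0,0,30,0],[0,0,0,20,0],[0,0,0,12,0],[0,0,0,6,0],[0,0,0,2.5,0],[0,0,0,0,0],[0,0,0,0,0],[0.4,0,0,0,0],[0.4,0,0,0,0],[0.4,0,0,0,0],[0.4,0,0,0,0]])

```text
clock: 26.3
tcp_pos: [0.5766, 0.1103, 0.0441]
eef_rot: [2.126, 2.312, 0.001]
contact_force: [0.7, 0.2, -0.1]
opening: 0.035
grip_force: 0.0
```

servo_tool(plan=[[0.4,0,0,-10,0],[0.4,0,0,-20,0],[0.4,0,0,-40,0],[0.4,0,0,-40,0],[0.4,0,0,-40,0],[0.4,0,0,-20,0],[1,0,0,0,0],[1,0,0,0,0]])

```text
clock: 27.1
tcp_pos: [0.5763, 0.1103, 0.214]
eef_rot: [2.126, 2.312, 0.001]
contact_force: [0.1, -0.0, -1.0]
opening: 0.0491
grip_force: 0.0
```

Run:
```python
from h import *
# salve tin from scene + side stills: top centres
L=lambda n:np.load(n+'.npy',allow_pickle=True).item()
sc,sd=L('scene0'),L('side0')
for n,a,b in [('salve',(214,144),(351,303)),('blue',(195,165),(393,294)),('purple',(185,139),(380,331)),('polish',(221,192),(388,256))]:
    p,e=tri(sc,a,sd,b); print(n,p.round(4),e.round(4))
go(.477,-.407,.21,None); go(.477,-.407,.21,4)
```

```text
salve [ 0.479  -0.408   0.0358] 0.0019
blue [ 0.5717 -0.4242  0.0383] 0.0054
purple [ 0.4963 -0.4998  0.0392] 0.0047
polish [ 0.6274 -0.3094  0.0356] 0.0048
turn 0.000 shift [-507.2 -142.3    3.9] q6 0.06 clock 27.10
turn 0.014 shift [-509.1 -135.1    3.9] q6 0.06 clock 27.10
```

servo_tool(plan=[[1,0,0,0,-0.147],[1,0,0,0,-0.147],[1,0,0,0,-0.146],[1,-20,-17,0,0],[1,-30,-26,0,0],[1,-30,-26,0,0],[1,-30,-26,0,0],[1,-30,-26,0,0],[1,-30,-26,0,0],[1,-30,-26,0,0],[1,-30,-26,0,0],[1,-30,-26,0,0]])

```text
clock: 28.3
tcp_pos: [0.5095, -0.2281, 0.2108]
eef_rot: [-1.568, -2.717, 0.0]
contact_force: [0.3, -0.3, -0.6]
opening: 0.0881
grip_force: 0.0
```

servo_tool(plan=[[1,-30,-26,0,0],[1,-30,-26,0,0],[1,-30,-26,0,0],[1,-30,-26,0,0],[1,-20,-14,30,0],[1,0,0,40,0],[1,0,0,20,0],[1,0,0,0,0],[1,0,0,0,0]])

```text
clock: 29.2
tcp_pos: [0.4784, -0.4066, 0.1217]
eef_rot: [-1.568, -2.718, -0.001]
contact_force: [-0.1, -0.5, 0.4]
opening: 0.0882
grip_force: 0.0
```

Run:
```python
from h import *
c=snap('wrist','w11.png');np.save('w11.npy',c,allow_pickle=True)
go(.479,-.408,.014,30)
im=cv2.imread('pics/w11.png'); hsv=cv2.cvtColor(im,cv2.COLOR_BGR2HSV); print(proj(c,(.479,-.408,.04)))
cv2.imwrite('pics/c11.png',np.vstack([im,cv2.resize(cv2.imread('pics/w11.png')[100:260,220:420],(250,200)).repeat(1,0) if 0 else np.zeros((1,640,3),np.uint8)]))
d=snap('scene','s11.png')
b=cv2.resize(d['img'][165:275,250:426,::-1],(320,200)); cv2.imwrite('pics/c11.png',np.vstack([im,np.hstack([b,b*0])]))
```

```text
turn 0.001 shift [ -0.3  -0.7 109.5] q6 -1.27 clock 29.25
(np.float64(319.8854729531961), np.float64(206.96669735569873))
```

View pics/c11.png

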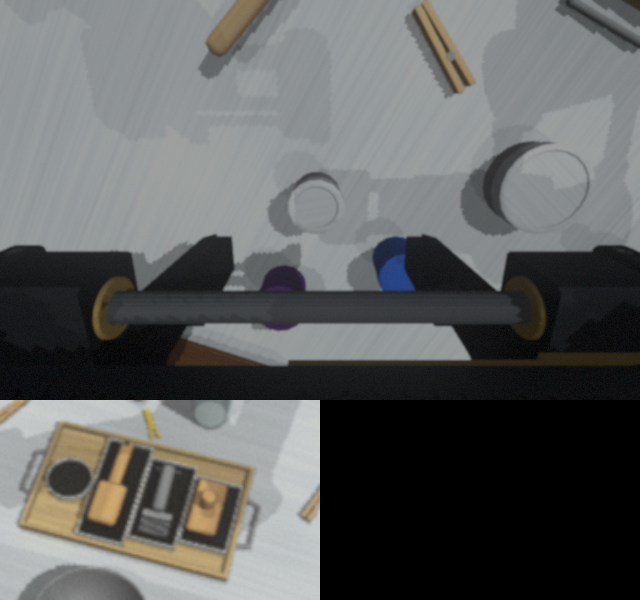

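Composite: the palm brush sits in the shortest bay, and the salve tin's lid is at (316,207), about 3 mm toward tool -y. The blue and purple tins are clear of the finger lines.

servo_tool(plan=[[0.75,0,-3,20,0],[0.75,0,0,25,0],[0.75,0,0,25,0],[0.75,0,0,20,0],[0.75,0,0,12,0],[0.75,0,0,6,0],[0.75,0,0,0,0],[0,0,0,0,0],[0,0,0,0,0],[0,0,0,0,0],[0,0,0,0,0],[0,0,0,0,0]], force=30)

```text
clock: 30.5
tcp_pos: [0.4775, -0.4097, 0.0168]
eef_rot: [1.57, 2.72, -0.001]
contact_force: [-0.3, 0.5, 5.8]
opening: 0.0426
grip_force: 30.0
```

servo_tool(plan=[[0,0,0,0,0],[0,0,0,0,0],[0,0,0,-20,0],[0,0,0,-40,0],[0,0,0,-40,0],[0,0,0,0,0],[0,0,0,0,0]])

```text
clock: 31.2
tcp_pos: [0.4773, -0.4095, 0.1166]
eef_rot: [1.569, 2.719, -0.001]
contact_force: [-0.1, 0.8, -0.5]
opening: 0.0433
grip_force: 30.0
```

Run:
```python
from h import *
u=np.array([np.cos(np.radians(4.8)),np.sin(np.radians(4.8))]); v=np.array([-u[1],u[0]])
t=.582*u-.165*v; print(t)
go(t[0],t[1],.1,None)
```

```text
[ 0.59376569 -0.11572082]
turn 0.000 shift [196.1 247.8  16.4] q6 -1.27 clock 31.20
```

servo_tool(plan=[[0,12,15,0,0],[0,22,28,0,0],[0,22,28,0,0],[0,22,28,0,0],[0,22,28,0,0],[0,22,28,0,0],[0,22,28,0,0],[0,22,28,0,0],[0,22,28,0,0],[0,8,9,0,0],[0,0,0,0,0],[0,0,0,0,0]])

```text
clock: 32.4
tcp_pos: [0.5923, -0.1152, 0.1143]
eef_rot: [-1.568, -2.72, 0.002]
contact_force: [0.3, 0.1, -1.4]
opening: 0.0429
grip_force: 30.0
```

servo_tool(plan=[[0,0,0,0,0],[0,0,0,0,0]])

```text
clock: 32.6
tcp_pos: [0.593, -0.1166, 0.1156]
eef_rot: [-1.572, -2.719, 0.001]
contact_force: [-0.0, -0.2, -0.4]
opening: 0.0424
grip_force: 30.0
```

Run:
```python
from h import *
go(.5938,-.1157,.0235,None)
```

```text
turn 0.000 shift [ 0.4  1.1 92.1] q6 -0.76 clock 32.60
```

servo_tool(plan=[[0,0,1,20,0],[0,0,0,30,0],[0,0,0,22,0],[0,0,0,12,0],[0,0,0,6,0],[0,0,0,2,0],[0,0,0,0,0],[0,0,0,0,0],[0.62,0,0,0,0],[0.62,0,0,0,0],[0.62,0,0,0,0],[0.62,0,0,0,0]])

```text
clock: 33.8
tcp_pos: [0.5947, -0.1148, 0.024]
eef_rot: [1.57, 2.721, 0.0]
contact_force: [0.9, 0.9, -0.0]
opening: 0.0547
grip_force: 0.0
```

servo_tool(plan=[[0.62,0,0,-10,0],[0.62,0,0,-20,0],[0.62,0,0,-40,0],[0.62,0,0,-40,0],[0.62,0,0,-40,0],[0.62,0,0,-40,0],[0.62,0,0,0,0],[0.62,0,0,0,0]])

```text
clock: 34.6
tcp_pos: [0.5954, -0.1151, 0.216]
eef_rot: [1.568, 2.718, 0.002]
contact_force: [-0.7, 0.3, -0.3]
opening: 0.0546
grip_force: 0.0
```

Run:
```python
from h import *
c=snap('wrist','w12.png'); d=snap('scene','s12.png')
f,M,e=cal(c)
u=np.array([np.cos(np.radians(4.8)),np.sin(np.radians(4.8))]); v=np.array([-u[1],u[0]])
# rectify tray at z=.015 to a metric top view, 1 px = 1 mm, and look for bright tin lid (circle) numerically
def top(c,z,along,across):
    A,B=np.meshgrid(along,across,indexing='ij'); uv=np.array([proj(c,[*(a*u+b*v),z]) for a,b in zip(A.ravel(),B.ravel())],np.float32).reshape(*A.shape,2)
    return cv2.remap(c['img'],uv,None,cv2.INTER_LINEAR)
al=np.arange(.53,.64,.001); ac=np.arange(-.215,-.12,.001)
for n,cc in(('wrist',c),('scene',d)):
    t=top(cc,.047,al,ac); g=cv2.cvtColor(t,cv2.COLOR_RGB2GRAY)
    t2=cv2.HoughCircles(cv2.resize(g,None,fx=3,fy=3),cv2.HOUGH_GRADIENT,1,60,param1=60,param2=15,minRadius=54,maxRadius=76)
    if t2 is not None:
        for x,y,r in t2[0][:3]: print(n,'lid along',.53+y/3000,'across',-.215+x/3000,'r',r/3)
    print(n,g[::10,::10].tolist() if n=='wrist' else '')
```

```text
wrist lid along 0.58316666 across -0.16383334 r 22.233332
wrist [[185, 162, 121, 160, 160, 160, 161, 162, 161, 122], [184, 138, 123, 162, 163, 162, 161, 160, 164, 123], [136, 147, 123, 129, 121, 114, 85, 155, 157, 124], [139, 155, 101, 127, 52, 79, 54, 51, 91, 114], [139, 143, 90, 63, 186, 189, 180, 108, 50, 120], [139, 162, 109, 159, 190, 189, 189, 188, 53, 136], [139, 147, 126, 135, 188, 189, 189, 177, 47, 117], [140, 153, 126, 167, 177, 181, 182, 52, 95, 116], [132, 117, 125, 161, 166, 121, 89, 153, 138, 114], [185, 144, 128, 167, 167, 163, 152, 152, 152, 112], [188, 161, 126, 161, 147, 146, 144, 145, 146, 101]]
scene lid along 0.5861666 across -0.16383334 r 20.6
scene
```

The wrist and scene views agree: the salve tin stands upright, its lid (radius 22 mm) centred in the round bay. All four items are placed, so I'm handing in.

```bash
python3 -c "
from plant import job_done
print(job_done())"
```

```text
the job is handed in; nothing more can be done
None
```

I put the bristle brush, flea comb, palm brush and salve tin into their bays in that order and handed the job in at about 35 s. The look-alikes were not touched, and the job gave no verdict when I handed it in.

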